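Put away the dominoes, cover the espresso and score the round

ROBOT

A 6-joint arm with a two-finger parallel gripper is mounted at the origin on the work surface. World frame = base frame: x ahead of the robot, y to its left, z up, the work surface at z = 0. Lengths are in m, angles in rad, forces in N, time in s.
With the tool pointing down it reaches from about 0.35 to 0.775 m from the base axis. Payload 5.5 kg.
Tool frame: the origin (TCP) lies between the finger pads; the fingertips stand 8 mm ahead of it and the grasp point (between the pads) lies 11 mm behind it; z points along the fingers, y is the line along which they close (so a half turn about z gives the same grasp; the last joint's range is limited). The gripper opens to 85 mm and grips with 20 to 120 N. Pads are 22 mm wide; open, the fingers measure 114 mm over their backs; the gripper's body (76 mm by 85 mm) begins 54 mm behind the grasp point. The pads swing forward as they close: fully open they stand 13 mm farther back than shut.
Start: joints at [-1.304, 0.313, 0.046, 1.304, 0, 1.431], TCP at [0.228, -0.528, 0.239] pointing down, gripper open.
Joint ranges: [-2.76, 2.76], [-0.86, 1.69], [-1.03, 1.26], [-2.2, 2.34], [-1.47, 1.5], [-3.14, 3.14]. Speed limits (rad/s): [2.57, 2.57, 3.14, 3.14, 3.14, 3.14].

INTERFACE

Orientations are given as a unit quaternion [w, x, y, z].
In Python, from workcell import env gives the robot as it stands.
- The arm moves only by the tool move_arm, never from a script. Its argument "moves" is one flat list of numbers, 5 for each row, row after row: the shift along the world's x, y, z in m, then the turn about the world's z in rad, then the finger opening in m, from 0 to 0.0854. A call has 1 to 12 rows; each row is the pose to reach, as a shift and turn from the pose commanded when the call began; what a row does not reach only later rows make up. A row lasts 1/12 s, in which the tool goes at most 41.7 mm and 7.16 degrees, less where a joint would pass 70% of its speed; a pose out of reach is approached as far as the arm can. A call with a gripper value outside its range is refused whole. The fingers move at their own pace and stop on an object; "newtons" is the grip in N (left out, the last holds). Time passes only in rows, so rows that repeat a pose let the fingers close. It gives the time, the measured TCP pose, the force, the opening and the grip force at its end, in the units of the state.
- env.get_state(): the state, without advancing time (a new reading comes with each control period).
- env.read_camera(name): name is "scene" or "side" or "wrist"; returns a dict with "pixels" (480x640x3 uint8, red, green, blue), "camera_matrix" (3x3 intrinsics, pixels), "distortion" ([k1, k2, p1, p2, k3] as OpenCV has them; the pictures are not rectified), "rvec" (rotation vector, rad) and "tvec" (3), from world to camera coordinates, as OpenCV has them. Camera axes: x right, y down, z forward; pixel columns grow to the right and rows downward; lengths in m; the calibration is good to about 2 mm. A picture is of the moment at which its call begins. There is no depth.
- env.hand_in(): hands the job in; it is judged then, once.
The state is a dict: "clock": time; "joint_pos": joint angles; "qvel": joint speeds; "tau": joint torques, N m; "tcp_pos": TCP position; "orientation": TCP orientation; "wrist_force": force on the tool from outside, world axes, zero at the start; "ft_torque": the same for the moment, N m; "finger_gap": finger opening in m; "grip_force": force on a finger pad.
Only numpy, scipy, OpenCV 4.12 (cv2) and the standard library are available. Lean on these libraries where they do the work, as an engineer would, in place of code of your own. Each camera call takes 0.05 s, during which the arm holds its last target. There are 200 camera calls.

TASK

The game is over: put every domino on the table into the open upper drawer of the clear caddy, push the drawer fully shut, and set the grey cover on the steel espresso cup so that it sits seated and level, the cup still standing on its coaster. When all that is done, score three points for blue: swing the lever of the blue tally counter all the way to its stop and let it go so that it springs fully home, three times. Do not work the white counter, and leave the bottle, the succulent and the blue bowl where they are.

Things in the scene. Friction and masses are not known exactly. Their poses are not given: they have to be found in the camera images.
- caddy: Clear acrylic caddy, fixed to the table: 130 deep (x) x 190 wide (y) x 102 mm high. Origin at the centre of its underside; its front faces its own -x. Lower tier closed; the upper tier holds a sliding drawer.
- drawer (a joint): Travel of the clear upper drawer, m: 0 = fully shut, about 0.1 to 0.112 = open towards caddy -x. Slides stiffly (about 1 N) and stays where left.
- drawer_floor (a point): Middle of the drawer's inner floor (moves with it; axes as the caddy's), 60 mm above the table. Inner space x -59 to +59 mm, y -85 to +85 mm; walls 28 mm high above this floor. Front panel x -67 to -59 mm, top 40 mm above this floor. The caddy's roof (top 42 mm above this floor) begins at x = travel - 65 mm in this frame; the drawer is open in front of it.
- drawer_tab (a point): Orange upright tab at the middle of the drawer's front panel, 44 wide (y) x 8 thick (x) mm. The point is on its mid-plane, 116 mm above the table; the tab's top is 12 mm higher, and it stands 26 mm above the caddy's roof, so it can be pushed from the front or pinched from above (along x).
- domino1: Black domino with white pips, a flat tile 48 (its x) x 24 (its y) x 10 (its z) mm, 20 g. Origin at the centre of its underside. 3 to 5 dominoes are on the table; the others are absent (None).
- domino2: Black domino with white pips, a flat tile 48 (its x) x 24 (its y) x 10 (its z) mm, 20 g. Origin at the centre of its underside. 3 to 5 dominoes are on the table; the others are absent (None).
- domino3: Black domino with white pips, a flat tile 48 (its x) x 24 (its y) x 10 (its z) mm, 20 g. Origin at the centre of its underside. 3 to 5 dominoes are on the table; the others are absent (None).
- domino4: Black domino with white pips, a flat tile 48 (its x) x 24 (its y) x 10 (its z) mm, 20 g. Origin at the centre of its underside. 3 to 5 dominoes are on the table; the others are absent (None).
- domino5: Black domino with white pips, a flat tile 48 (its x) x 24 (its y) x 10 (its z) mm, 20 g. Origin at the centre of its underside. 3 to 5 dominoes are on the table; the others are absent (None).
- coaster: Grey silicone coaster, fixed disc 96 mm across, 5 mm thick. Origin at the centre of its underside.
- cup: Loose stainless steel espresso cup, 64 mm across at the rim, 60 mm high, wall 3 mm, 180 g, standing on the coaster. Origin at the centre of its underside.
- cup_rim (a point): Centre of the cup's mouth, level with the rim; the z axis points up out of the cup.
- lid: Loose grey cover with a red knob, 60 g: a plug 46 mm across and 6 mm high underneath, then a flange 78 mm across and 5 mm thick, then a round red knob 16 mm across and 26 mm high (top 37 mm above the origin). Origin at the centre of the underside of the plug, z up through the knob. It starts on the table.
- lid_seat (a point): On the cover's axis, at the underside of its flange (6 mm above its origin): rests at the cup's rim when seated, the plug inside the mouth.
- blue_lever (a joint): Angle of the blue counter's lever, rad: 0 = home, 1.2 = against its stop. Growing = anticlockwise seen from above. A spring (about 1 to 3.5 N at the post) brings it home.
- blue_post (a point): Top of the upright blue round post (14 mm across) at the end of the blue counter's steel lever, 85 mm above the table; the post rises 35 mm above the lever arm. It lies 60 mm from the pivot. The point's x axis points from pivot to post, z up; so pushing it along its own +y advances it.
- blue_pivot (a point): The pivot axis of the blue lever, top of the hub, 49 mm above the table. The blue counter is a fixed box about 70 x 64 x 38 mm below it (in the counter's frame from 28 mm in front of to 45 mm behind the pivot).
- white_lever (a joint): Angle of the white counter's lever, rad, same build as the blue one; not to be worked.
- white_post (a point): Top of the white post of the white counter's lever, 85 mm above the table.
- bottle: Empty green glass bottle with a clip-on white stopper, 68 mm across, 209 mm high. Bystander. Origin at the centre of its underside.
- succulent: Terracotta pot with a succulent, 84 mm across, about 100 mm high. Bystander. Origin at the centre of its underside.
- bowl: Blue ceramic bowl, 120 mm across, 45 mm high. Bystander. Origin at the centre of its underside.
Not all that is in view belongs to the job. Leave any orange or yellow look-alike of the domino1 alone. What is shaped like the domino3 but turquoise is not meant.

How it is judged:
By the outcome, as a careful person would: the job done as asked, in the order asked, and still so for the second after the job is handed in, with the robot touching nothing.
Of domino1, domino2, domino3, domino4, domino5 only 3 to 5 are there at a start; the rules pass over those that are not, and their reading is None.
At some moment in a run one of domino1, domino2, domino3, domino4, domino5 may be knocked a few centimetres aside while the robot is not near it.
Once in a run the grip may slacken for a moment while it holds something.
It also fails if it takes over 210 s, if anything falls off the work surface, if the arm or the gripper's body presses on something with over 40 N, if the wrist force passes 120 N, or if a joint passes its speed limit or range.

## Working session

There is one attempt and no reset: what is moved stays moved. The work goes in short steps, Python scripts to look and compute and a tool call to move; the robot and the scene stay as the last step left them, time stands still between calls to the robot, and variables do not carry over. Pictures are saved under pics/ and viewed, at most 14 in all, crops included, and the job is handed in when it is done.

Besides the shell and the picture viewer there is one more tool, called after ">>>" by a JSON object that holds its "method" and its "body", one argument or row to a line. move_arm: Moves the arm, as the interface text tells. Its arguments: {"type":"object","properties":{"moves":{"type":"array"},"newtons":{"type":"number"}},"required":["moves"]}

```bash
ls; mkdir -p pics
cat > h.py <<'E'
import numpy as np, cv2
from workcell import env
def shot(name, fn=None):
    c=env.read_camera(name)
    if fn: cv2.imwrite(f'pics/{fn}.png', c['pixels'][:,:,::-1])
    return c
def ray(c,uv):
    R=cv2.Rodrigues(np.array(c['rvec'],float))[0]; t=np.array(c['tvec'],float).ravel()
    p=cv2.undistortPoints(np.array(uv,float).reshape(-1,1,2),np.array(c['camera_matrix']),np.array(c['distortion'])).reshape(-1,2)
    d=np.c_[p,np.ones(len(p))]@R
    return -R.T@t, d
def atz(c,uv,z):
    o,d=ray(c,uv); return o+d*((z-o[2])/d[:,2])[:,None]
def proj(c,P):
    return cv2.projectPoints(np.array(P,float).reshape(-1,1,3),np.array(c['rvec']),np.array(c['tvec']),np.array(c['camera_matrix']),np.array(c['distortion']))[0].reshape(-1,2)
E
python3 - <<'E'
from h import *
import pickle
d={}
for n in('scene','side','wrist'): d[n]=shot(n,n+'0')
pickle.dump(d,open('c0.pkl','wb'))
for n in d: 
    c=d[n];print(n,ray(c,[[320,240]]))
print(env.get_state())
E
```

```text
pics
scene (array([1.29212195, 0.92314528, 1.35017341]), array([[-0.42537984, -0.53113733, -0.73279648]]))
side (array([0.22880018, 0.65188166, 0.81495039]), array([[ 0.31731442, -0.6408775 , -0.69899626]]))
wrist (array([ 0.29851256, -0.49734843,  0.37307935]), array([[-0.27480401, -0.11911123, -0.95409717]]))
{'clock': 0.15, 'joint_pos': array([-1.30364361e+00,  3.13827850e-01,  4.52168829e-02,  1.30356842e+00,
       -1.15362842e-05,  1.43119430e+00]), 'qvel': array([-0.00127936, -0.00254622,  0.00450993, -0.00133435, -0.00127064,
       -0.00201323]), 'tau': array([ 1.76016802e-03, -4.81064987e+01,  2.98815340e+01,  1.39247222e-02,
       -1.24909716e-04, -1.74953470e-05]), 'tcp_pos': array([ 0.22737624, -0.52773121,  0.23860428]), 'orientation': array([-6.89756566e-04,  9.79389774e-01,  2.01978198e-01, -4.98290889e-05]), 'wrist_force': array([-0.33434622,  0.55756925,  0.31639143]), 'ft_torque': array([ 0.05058384, -0.00081979, -0.05627002]), 'grip_force': 0.0, 'finger_gap': 0.08512612488708254}
```

View pics/scene0.png

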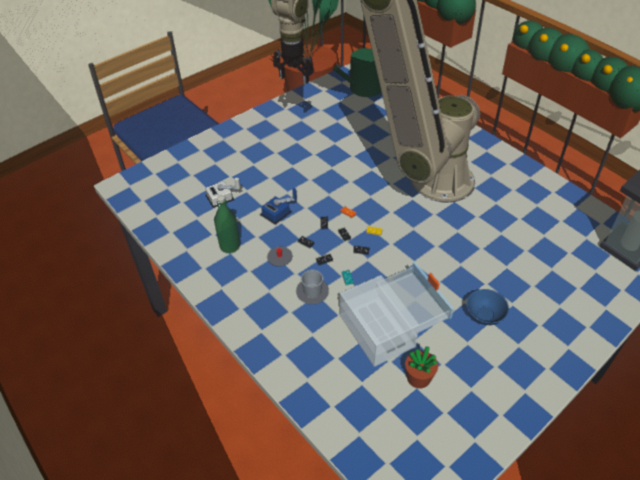

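View pics/side0.png

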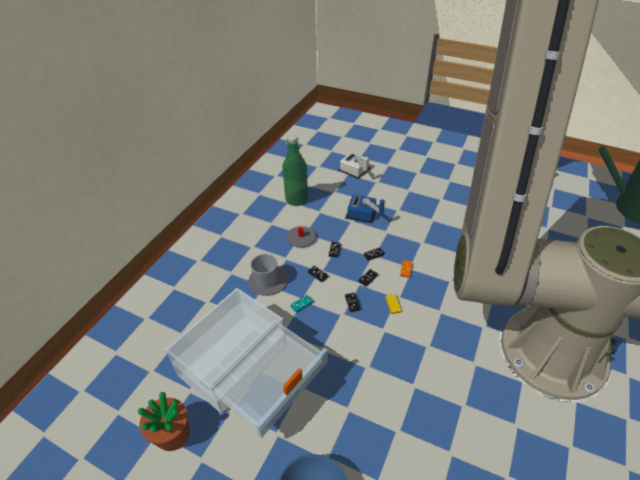

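Scene view: five black dominoes at about (324,223), (306,241), (344,234), (361,250) and (324,259). The look-alikes are orange (348,212), yellow (374,231) and turquoise (348,277). Side view: the lid is at (301,236), the cup at (264,270), the drawer tab at (293,381), the blue counter at (362,208) and the white one at (354,165). Next I'll measure them and check with an enlarged crop.

```bash
cat >> h.py <<'E'
def dominoes(c,roi,thr=75):
    x0,y0,x1,y1=roi; im=c['pixels'].astype(int)
    m=((im.max(2)<thr)).astype(np.uint8); mm=np.zeros_like(m); mm[y0:y1,x0:x1]=m[y0:y1,x0:x1]
    mm=cv2.morphologyEx(mm,cv2.MORPH_CLOSE,np.ones((3,3)))
    n,l,s,ce=cv2.connectedComponentsWithStats(mm)
    out=[]
    for i in range(1,n):
        if s[i,4]<25: continue
        ys,xs=np.nonzero(l==i)
        P=atz(c,np.c_[xs,ys],0.006)[:,:2]
        r=cv2.minAreaRect((P*1000).astype(np.float32))
        C=np.cov((P-P.mean(0)).T);w,v=np.linalg.eigh(C);a=np.degrees(np.arctan2(v[1,1],v[0,1]))
        out.append((ce[i].round(),P.mean(0).round(4),a.round(1),(np.sqrt(w[::-1]*12)*1000).round(0)))
    return out
E
python3 - <<'E'
from h import *
import pickle
d=pickle.load(open('c0.pkl','rb'))
for n,roi in(('scene',(290,205,385,290)),('side',(290,238,420,325))):
    print(n)
    for o in dominoes(d[n],roi): print(*o)
s=d['side']; c=d['scene']
print('tab', atz(s,[[293,381]],.116),atz(c,[[433,281]],.116))
a=cv2.resize(s['pixels'][140:325,240:430],None,fx=4.1,fy=3.2,interpolation=cv2.INTER_CUBIC)
a=cv2.resize(s['pixels'][140:330,150:430],None,fx=2.85,fy=2.85,interpolation=cv2.INTER_CUBIC)
cv2.imwrite('pics/sidecrop.png',a[:600,:800,::-1])
E
```

```text
scene
[324. 222.] [ 0.4522 -0.1032] 46.6 [50. 21.]
[344. 234.] [ 0.4381 -0.0213] 74.4 [47. 22.]
[306. 242.] [ 0.5501 -0.0747] 106.6 [46. 23.]
[361. 250.] [0.4427 0.0628] 131.3 [45. 26.]
[324. 259.] [0.5536 0.0178] 167.8 [46. 25.]
side
[334. 249.] [ 0.5472 -0.0741] 105.5 [51. 24.]
[374. 254.] [ 0.4499 -0.1013] 50.8 [49. 26.]
[318. 274.] [0.5507 0.0192] 165.4 [50. 25.]
[368. 278.] [ 0.4355 -0.0206] 75.6 [49. 25.]
[353. 302.] [0.4398 0.0634] 128.4 [50. 25.]
tab [[0.43869855 0.34451615 0.116     ]] [[0.44185439 0.34434153 0.116     ]]
```

View pics/sidecrop.png

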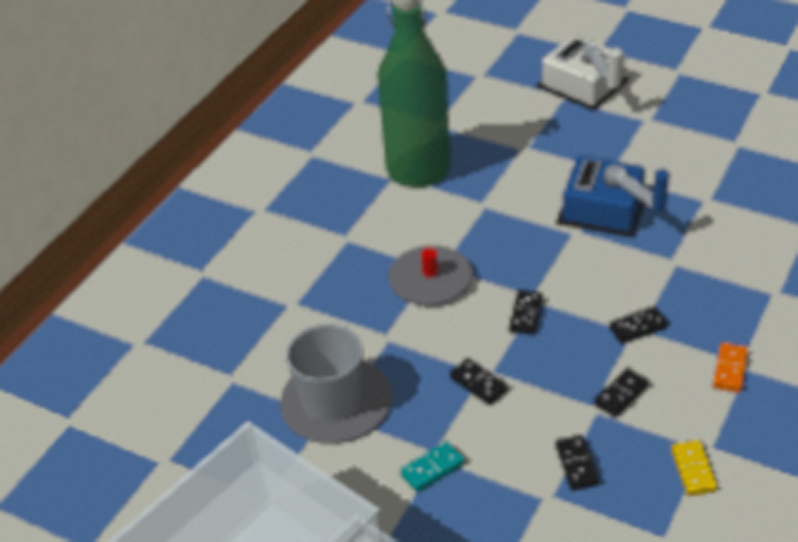

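Five black tiles with pips are the dominoes. The orange (730,367), yellow (695,467) and turquoise (433,465) tiles are excluded by colour. Next I'll work out the poses of the caddy, cup, lid and blue post.

Run:
```python
from h import *
import pickle
d=pickle.load(open('c0.pkl','rb'))
s=d['side']; c=d['scene']
p=atz(s,[[327,351],[262,428],[241,293],[170,352]],.101);print('caddy side',p.round(3))
def blob(c,f,roi):
    im=c['pixels'].astype(int);x0,y0,x1,y1=roi;m=np.zeros(im.shape[:2],bool);m[y0:y1,x0:x1]=f(im[y0:y1,x0:x1]);ys,xs=np.nonzero(m);return xs,ys
red=lambda a:(a[...,0]>110)&(a[...,1]<70)&(a[...,2]<70)
for n,cc,roi in(('scene',c,(265,240,300,270)),('side',s,(285,222,320,250))):
    xs,ys=blob(cc,red,roi);print('knob',n,len(xs),xs.mean(),ys.min(),ys.max(),atz(cc,[[xs.mean(),ys.mean()]],.024).round(4))
org=lambda a:(a[...,0]>180)&(a[...,1]<120)&(a[...,2]<70)
for n,cc,roi in(('scene',c,(420,265,450,300)),('side',s,(275,360,310,400))):
    xs,ys=blob(cc,org,roi);print('tab',n,len(xs),xs.mean(),ys.mean(),atz(cc,[[xs.mean(),ys.mean()]],.114).round(4))
    
print('lid',atz(s,[[301,238]],.011),atz(c,[[279.5,257]],.011))
print('cup rim',atz(s,[[264.5,266]],.065),atz(c,[[312,279]],.065))
for n,cc,roi,k in(('scene',c,(200,170,310,240),5),('side',s,(325,140,405,235),6)):
    x0,y0,x1,y1=roi
    cv2.imwrite(f'pics/cnt_{n}.png',cv2.resize(cc['pixels'][y0:y1,x0:x1],None,fx=k,fy=k,interpolation=cv2.INTER_CUBIC)[:,:,::-1])
A=cv2.resize(cv2.imread('pics/cnt_scene.png'),(550,350))
B=cv2.imread('pics/cnt_side.png'); B=cv2.resize(B,None,fx=350/B.shape[0]*.7,fy=350/B.shape[0]*.7)
o=np.zeros((600,800,3),np.uint8);o[:350,:550]=A;o[350:350+B.shape[0],:B.shape[1]]=B
T=cv2.resize(c['pixels'][250:370,330:460,::-1],None,fx=2,fy=2,interpolation=cv2.INTER_CUBIC);o[355:595,500:760]=T
cv2.imwrite('pics/comb.png',o);print(B.shape)
```

```text
caddy side [[0.414 0.258 0.101]
 [0.45  0.434 0.101]
 [0.635 0.208 0.101]
 [0.679 0.385 0.101]]
knob scene 39 278.9230769230769 248 256 [[ 0.6487 -0.0809  0.024 ]]
knob side 42 299.76190476190476 227 237 [[ 0.6501 -0.0802  0.024 ]]
tab scene 20 434.3 278.95 [[0.4325 0.3409 0.114 ]]
tab side 64 291.1875 378.09375 [[0.4447 0.3401 0.114 ]]
lid [[ 0.64248306 -0.07119633  0.011     ]] [[ 0.6529714 -0.0739675  0.011    ]]
cup rim [[0.64891562 0.09530035 0.065     ]] [[0.65916971 0.09187861 0.065     ]]
(245, 206, 3)
```

View pics/comb.png

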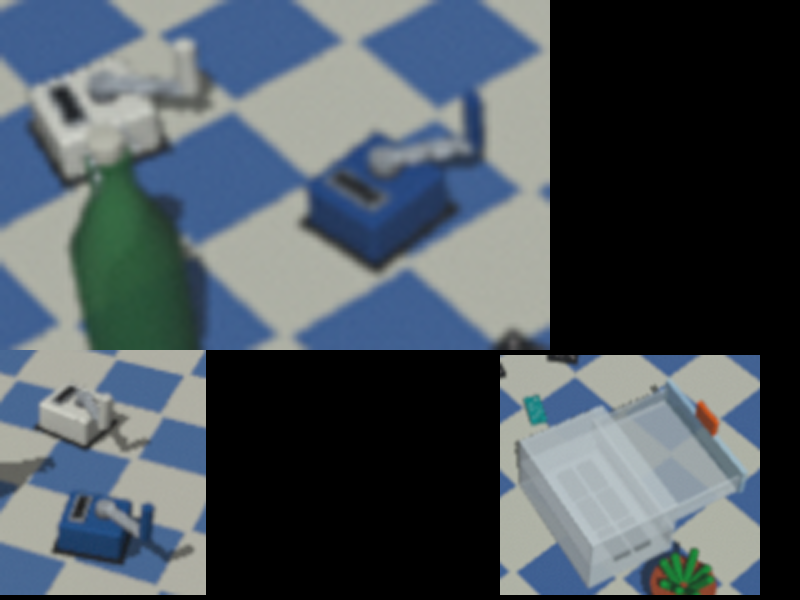

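The crops show the blue post top at scene (294,189) and side (382,201), and its hub at scene (277,201) and side (366,201). The drawer is open with its tab towards the robot.

Run:
```python
from h import *
import pickle
d=pickle.load(open('c0.pkl','rb'))
s=d['side']; c=d['scene']
print('post',atz(s,[[382.4,201]],.085),atz(c,[[294.4,188.6]],.085))
print('pivot',atz(s,[[365.7,201]],.049),atz(c,[[276.6,201.4]],.049))
print('wpost',atz(s,[[325+104/2.58,140+47/2.58]],.085),atz(c,[[200+183/5,170+45/5]],.085))
print('bottle',atz(s,[[296,200]],.0),atz(c,[[229,246]],.0))
```

```text
post [[ 0.4747552  -0.21654043  0.085     ]] [[ 0.47556759 -0.22045231  0.085     ]]
pivot [[ 0.52844778 -0.24038327  0.049     ]] [[ 0.53380199 -0.24246212  0.049     ]]
wpost [[ 0.58700236 -0.38281232  0.085     ]] [[ 0.58973932 -0.38322833  0.085     ]]
bottle [[ 7.34910125e-01 -2.17409418e-01  1.11022302e-16]] [[ 0.74040852 -0.22238407  0.        ]]
```

>>> {"method": "move_arm", "body": {
  "moves": [0.08,0.2,0,0.448,0.055,0.224,0.426,0,0.448,0.055,0.224,0.426,0,0.448,0.055,0.224,0.426,0,0.448,0.055,0.224,0.426,0,0.448,0.055,0.224,0.426,0,0.448,0.055,0.224,0.426,0,0.448,0.055,0.224,0.426,0,0.448,0.055,0.224,0.426,0,0.448,0.055,0.224,0.426,0,0.448,0.055,0.224,0.426,0,0.448,0.055,0.224,0.426,0,0.448,0.055],
  "newtons": 30
}}

```text
clock: 1.15
tcp_pos: [0.4524, -0.0986, 0.2393]
orientation: [-0.0, 0.909, 0.416, 0.0]
wrist_force: [-0.0, 0.2, -0.4]
finger_gap: 0.0551
grip_force: 0.0
```

Run:
```python
from h import *
c=shot('wrist','wrist1')
print(env.get_state()['tcp_pos'].round(4), ray(c,[[320,240]]))
for o in dominoes(c,(0,0,640,480),70): 
    if 40<o[3][0]<60 : print(*o)
print(proj(c,[[.4517,-.102,.01]]))
```

```text
[ 0.4535 -0.0968  0.2392] (array([ 0.50329531, -0.04076858,  0.37393903]), array([[-0.19410194, -0.22740492, -0.95426285]]))
[319.  22.] [0.5523 0.0158] 162.0 [47. 25.]
[447.  65.] [ 0.6142 -0.0809] 90.0 [51. 10.]
[189.  71.] [0.4424 0.0609] 128.8 [50. 24.]
[628. 106.] [ 0.7185 -0.214 ] 62.1 [51. 22.]
[386. 113.] [ 0.5495 -0.0772] 104.8 [48. 25.]
[251. 151.] [ 0.4367 -0.0234] 74.8 [48. 25.]
[322. 206.] [ 0.4514 -0.1042] 51.6 [50. 24.]
[514. 253.] [ 0.5643 -0.2634] 99.2 [41. 11.]
[623. 316.] [ 0.614  -0.4001] 47.7 [43. 22.]
[[320.32580476 205.27452836]]
```

View pics/wrist1.png

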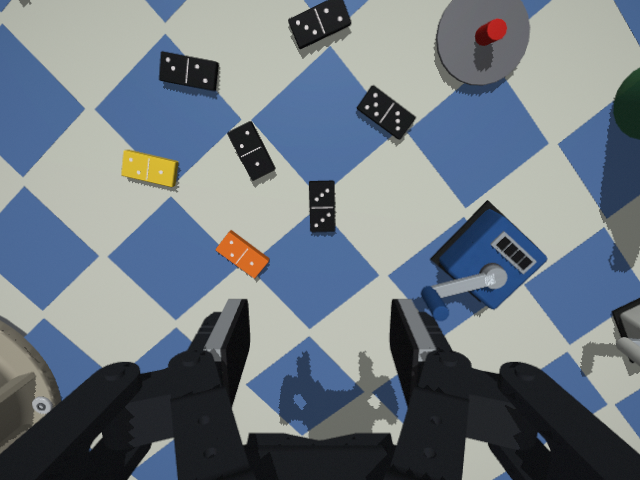

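The wrist view agrees with the outer cameras to about 2 mm. It shows the lid knob at (490,32) and the blue post at (433,302). Descending on domino 1 at (322,206).

>>> {"method": "move_arm", "body": {
  "moves": [-0.001,-0.001,-0.12,0.014,0.05,-0.001,-0.001,-0.12,0.014,0.05,-0.001,-0.001,-0.12,0.014,0.05,-0.001,-0.001,-0.19,0.014,0.05,-0.001,-0.001,-0.19,0.014,0.05,-0.001,-0.001,-0.21,0.014,0.05,-0.001,-0.001,-0.226,0.014,0.05,-0.001,-0.001,-0.226,0.014,0.05,-0.001,-0.001,-0.226,0.014,0.0,-0.001,-0.001,-0.226,0.014,0.0,-0.001,-0.001,-0.226,0.014,0.0,-0.001,-0.001,-0.226,0.014,0.0],
  "newtons": 40
}}

```text
clock: 2.2
tcp_pos: [0.4516, -0.1036, 0.0146]
orientation: [0.001, 0.907, 0.421, 0.001]
wrist_force: [0.3, 0.2, -0.2]
finger_gap: 0.0222
grip_force: 39.1
```

>>> {"method": "move_arm", "body": {
  "moves": [0,0,0.08,0,0,0,0,0.16,0.125,0,0.004,0.1,0.2,0.5,0,0.016,0.44,0.2,2.05,0,0.016,0.44,0.2,2.05,0,0.016,0.44,0.2,2.05,0,0.016,0.44,0.2,2.05,0,0.016,0.44,0.2,2.05,0,0.016,0.44,0.2,2.05,0,0.016,0.44,0.2,2.05,0,0.016,0.44,0.2,2.05,0,0.016,0.44,0.2,2.05,0]
}}

```text
clock: 3.2
tcp_pos: [0.4646, 0.2933, 0.2055]
orientation: [0.001, 0.431, 0.902, 0.001]
wrist_force: [1.4, -1.5, 0.2]
finger_gap: 0.0222
grip_force: 39.4
```

>>> {"method": "move_arm", "body": {
  "moves": [0,0.06,0,0.75,0,0,0.06,0,0.75,0,0,0.06,0,0.75,0,0,0.06,0,0.75,0,0,0.06,0,0.75,0,0,0.06,0,0.75,0]
}}

```text
clock: 3.7
tcp_pos: [0.4648, 0.3515, 0.2047]
orientation: [0.001, 0.07, 0.998, 0.0]
wrist_force: [-0.1, -0.7, -0.3]
finger_gap: 0.0222
grip_force: 39.4
```

Run:
```python
from h import *
c=shot('wrist','wrist2')
s=env.get_state();print(s['tcp_pos'].round(4),s['orientation'].round(3),s['joint_pos'].round(2), s['finger_gap'],s['clock'])
```

```text
[0.4648 0.3514 0.2048] [0.001 0.068 0.998 0.   ] [ 0.51  0.34 -0.    1.23  0.    0.65] 0.02185761357480961 3.75
```

View pics/wrist2.png

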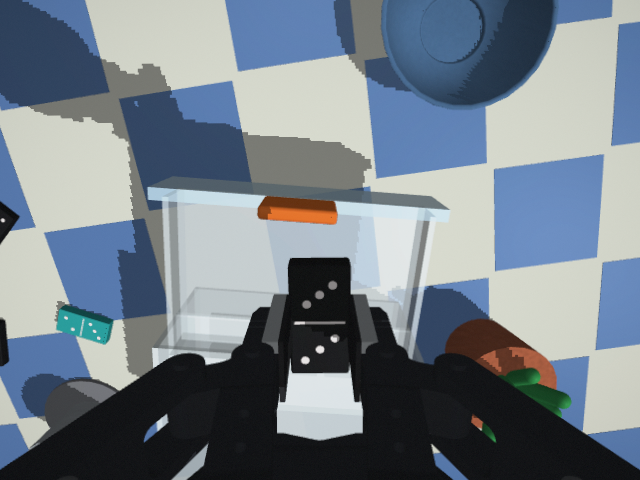

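The domino is held at (319,310). The drawer front is seen from (148,193) to (449,213), with its orange tab at (298,208). The hand is about 5 deg over-rotated.

Run:
```python
from h import *
c=shot('wrist')
im=c['pixels'].astype(int)
m=(im[...,0]>170)&(im[...,1]<140)&(im[...,2]<90); m[:150]=0;m[250:]=0
ys,xs=np.nonzero(m);print(xs.min(),xs.max(),ys.min(),ys.max())
print(cv2.minAreaRect(np.c_[xs,ys].astype(np.float32)))
p=atz(c,[[148,194],[449,215]],.100);print(p.round(4),p.mean(0).round(4),np.linalg.norm(p[1]-p[0]),np.degrees(np.arctan2(*(p[0]-p[1])[[1,0]])))
print('tab',atz(c,[[298,210]],.122).round(4))
print('roof edge',atz(c,[[160,347],[410,358]],.102).round(4))
```

```text
268 337 207 223
((302.3728332519531, 215.08981323242188), (68.86000061035156, 12.161147117614746), 4.5739216804504395)
[[0.4218 0.2521 0.1   ]
 [0.46   0.4338 0.1   ]] [0.4409 0.3429 0.1   ] 0.1856328724908596 -101.85657442136878
tab [[0.4393 0.3434 0.122 ]]
roof edge [[0.5262 0.2331 0.102 ]
 [0.5579 0.4026 0.102 ]]
```

>>> {"method": "move_arm", "body": {
  "moves": [0.006,-0.015,0,-0.08,0,0.006,-0.015,-0.02,-0.08,0,0.006,-0.015,-0.06,-0.08,0,0.006,-0.015,-0.1,-0.08,0,0.006,-0.015,-0.12,-0.08,0,0.006,-0.015,-0.126,-0.08,0,0.006,-0.015,-0.126,-0.08,0,0.006,-0.015,-0.126,-0.08,0.036,0.006,-0.015,-0.126,-0.08,0.036,0.006,-0.015,-0.126,-0.08,0.036,0.006,-0.015,-0.09,-0.08,0.036,0.006,-0.015,-0.05,-0.08,0.036]
}}

```text
clock: 4.8
tcp_pos: [0.469, 0.3352, 0.153]
orientation: [-0.002, 0.114, 0.993, -0.001]
wrist_force: [0.0, -0.0, -0.3]
finger_gap: 0.036
grip_force: 0.0
```

```bash
cat > d.py <<'E'
from h import *
# table domino detection with outer cameras
def fuse():
    s=shot('side');c=shot('scene')
    A=[o for o in dominoes(s,(270,225,430,340)) if 38<o[3][0]<60 and 16<o[3][1]<32]
    B=[o for o in dominoes(c,(285,195,390,295)) if 38<o[3][0]<60 and 16<o[3][1]<32]
    for o in A: print('side',o[1],o[2],o[3])
    for o in B: print('scene',o[1],o[2],o[3])
if __name__=='__main__':
    fuse(); s=env.get_state(); q=s['orientation']
    print(s['clock'],s['tcp_pos'].round(4),'psi',round(np.degrees(2*np.arctan2(q[2],q[1]))-90,1),s['finger_gap'].round(4),s['joint_pos'].round(2))
E
python3 d.py
```

```text
side [ 0.5474 -0.0732] 107.7 [50. 24.]
side [0.5501 0.0192] 163.4 [49. 24.]
side [ 0.4354 -0.0208] 76.2 [49. 24.]
side [0.4399 0.0636] 127.8 [49. 24.]
scene [ 0.4381 -0.0213] 74.4 [47. 22.]
scene [ 0.5501 -0.0747] 106.6 [46. 23.]
scene [0.4426 0.0631] 130.5 [45. 26.]
scene [0.5537 0.0178] 166.7 [45. 25.]Traceback (most recent call last):
  File "d.py", line 11, in <module>
    print(s['clock'],s['tcp_pos'].round(4),'psi',round(np.degrees(2*np.arctan2(q[2],q[1]))-90,1),s['finger_gap'].round(4),s['joint_pos'].round(2))
                                                                                                 ^^^^^^^^^^^^^^^^^^^^^
AttributeError: 'float' object has no attribute 'round'
```

>>> {"method": "move_arm", "body": {
  "moves": [0.081,-0.319,0,-0.03,0.05,0.081,-0.319,0,-0.03,0.05,0.081,-0.319,0,-0.03,0.05,0.081,-0.319,0,-0.03,0.05,0.081,-0.319,0,-0.03,0.05,0.081,-0.319,0,-0.03,0.05,0.081,-0.319,-0.03,-0.03,0.05,0.081,-0.319,-0.07,-0.03,0.05,0.081,-0.319,-0.1,-0.03,0.05,0.081,-0.319,-0.13,-0.03,0.05,0.081,-0.319,-0.141,-0.03,0.05,0.081,-0.319,-0.141,-0.03,0.05]
}}

```text
clock: 5.9
tcp_pos: [0.5491, 0.0166, 0.0096]
orientation: [-0.003, 0.129, 0.992, 0.0]
wrist_force: [-0.0, -0.1, 1.0]
finger_gap: 0.0502
grip_force: 0.0
```

>>> {"method": "move_arm", "body": {
  "moves": [0,0,0,0,0.05,0,0,0,0,0.01,0,0,0,0,0.01,0,0,0,0,0.01,0,0,0,0,0.01,0,0,0.04,0,0.01,0,0,0.08,0,0.01]
}}

```text
clock: 6.48
tcp_pos: [0.5499, 0.0176, 0.0927]
orientation: [-0.002, 0.128, 0.992, 0.0]
wrist_force: [0.3, 0.1, -0.4]
finger_gap: 0.0221
grip_force: 39.2
```

>>> {"method": "move_arm", "body": {
  "moves": [0,0,0.04,0,0.01,-0.01,0.02,0.075,0.04,0.01,-0.07,0.368,0.075,0.04,0.01,-0.07,0.368,0.075,0.04,0.01,-0.07,0.368,0.075,0.04,0.01,-0.07,0.368,0.075,0.04,0.01,-0.07,0.368,0.075,0.04,0.01,-0.07,0.368,0.075,0.04,0.01,-0.07,0.368,0.075,0.04,0.01,-0.07,0.368,0.075,0.04,0.01,-0.07,0.368,0.075,0.04,0.01,-0.07,0.368,0.06,0.04,0.01]
}}

```text
clock: 7.48
tcp_pos: [0.4822, 0.3912, 0.1567]
orientation: [0.003, 0.106, 0.994, 0.003]
wrist_force: [1.1, 0.7, 0.4]
finger_gap: 0.0218
grip_force: 39.3
```

>>> {"method": "move_arm", "body": {
  "moves": [0,0,-0.02,0,0.01,0,0,-0.06,0,0.01,0,0,-0.07,0,0.01,0,0,-0.076,0,0.01,0,0,-0.076,0,0.01,0,0,-0.076,0,0.036,0,0,-0.076,0,0.036,0,0,-0.076,0,0.036,0,0,-0.04,0,0.036,0,0,0,0,0.036,0,0,0,0,0.036]
}}

```text
clock: 8.4
tcp_pos: [0.4857, 0.3874, 0.1618]
orientation: [0.005, 0.109, 0.994, 0.004]
wrist_force: [1.1, 0.5, 1.3]
finger_gap: 0.036
grip_force: 0.0
```

```bash
sed -i "s/s\['finger_gap'\].round(4)/round(s['finger_gap'],4)/" d.py; python3 d.py
```

```text
side [ 0.5473 -0.0734] 108.1 [50. 23.]
side [0.6295 0.0652] 122.2 [49. 26.]
side [ 0.4354 -0.0208] 76.2 [49. 24.]
side [0.44   0.0634] 127.2 [49. 24.]
side [0.5672 0.2035] 122.4 [53. 23.]
scene [ 0.4381 -0.0213] 74.4 [47. 22.]
scene [ 0.5503 -0.0749] 105.4 [46. 23.]
scene [0.4427 0.0628] 131.3 [45. 26.]
8.5 [0.4837 0.3861 0.1563] psi 77.5 0.0359 [0.54 0.43 0.01 1.14 0.   0.76]
```

>>> {"method": "move_arm", "body": {
  "moves": [-0.041,-0.324,0,-0.672,0.05,-0.041,-0.324,0,-0.672,0.05,-0.041,-0.324,0,-0.672,0.05,-0.041,-0.324,0,-0.672,0.05,-0.041,-0.324,0,-0.672,0.05,-0.041,-0.324,0,-0.672,0.05,-0.041,-0.324,-0.03,-0.672,0.05,-0.041,-0.324,-0.07,-0.672,0.05,-0.041,-0.324,-0.1,-0.672,0.05,-0.041,-0.324,-0.13,-0.672,0.05,-0.041,-0.324,-0.143,-0.672,0.05,-0.041,-0.324,-0.143,-0.672,0.05]
}}

```text
clock: 9.5
tcp_pos: [0.438, 0.0604, 0.0069]
orientation: [-0.002, 0.431, 0.902, -0.001]
wrist_force: [-0.2, -0.6, 0.3]
finger_gap: 0.0502
grip_force: 0.0
```

>>> {"method": "move_arm", "body": {
  "moves": [0,0,0,0,0.05,0,0,0,0,0.01,0,0,0,0,0.01,0,0,0,0,0.01,0,0,0,0,0.01,0,0,0.04,0,0.01,0,0,0.08,0,0.01]
}}

```text
clock: 10.08
tcp_pos: [0.4382, 0.0613, 0.0889]
orientation: [-0.003, 0.43, 0.903, -0.001]
wrist_force: [1.3, -0.2, -0.2]
finger_gap: 0.0225
grip_force: 39.5
```

>>> {"method": "move_arm", "body": {
  "moves": [0,0,0.04,0.1,0.01,0,0.02,0.075,0.2,0.01,0.022,0.227,0.075,0.67,0.01,0.022,0.227,0.075,0.67,0.01,0.022,0.227,0.075,0.67,0.01,0.022,0.227,0.075,0.67,0.01,0.022,0.227,0.075,0.67,0.01,0.022,0.227,0.075,0.67,0.01,0.022,0.227,0.075,0.67,0.01,0.022,0.227,0.075,0.67,0.01]
}}

```text
clock: 10.92
tcp_pos: [0.4622, 0.2882, 0.1646]
orientation: [-0.0, 0.109, 0.994, -0.0]
wrist_force: [0.0, -0.5, 0.4]
finger_gap: 0.0225
grip_force: 44.4
```

>>> {"method": "move_arm", "body": {
  "moves": [0,0,-0.03,0,0.01,0,0,-0.06,0,0.01,0,0,-0.08,0,0.01,0,0,-0.09,0,0.01,0,0,-0.09,0,0.01,0,0,-0.09,0,0.036,0,0,-0.09,0,0.036,0,0,-0.09,0,0.036,0,0,-0.04,0,0.036,0,0,0,0,0.036,0,0,0,0,0.036]
}}

```text
clock: 11.83
tcp_pos: [0.4666, 0.2897, 0.173]
orientation: [0.005, 0.11, 0.994, 0.003]
wrist_force: [0.8, 1.3, -0.0]
finger_gap: 0.0356
grip_force: 0.0
```

```bash
python3 d.py; python3 -c "
from h import *
shot('wrist','wrist3')"
```

```text
side [ 0.5473 -0.0733] 107.8 [50. 24.]
side [ 0.4354 -0.0208] 76.2 [49. 24.]
scene [ 0.4381 -0.0213] 74.4 [47. 22.]
scene [ 0.5501 -0.0747] 106.6 [46. 23.]
11.9333 [0.4654 0.2892 0.1691] psi 77.4 0.036 [ 0.41  0.28 -0.17  1.11  0.    0.63]
```

View pics/wrist3.png

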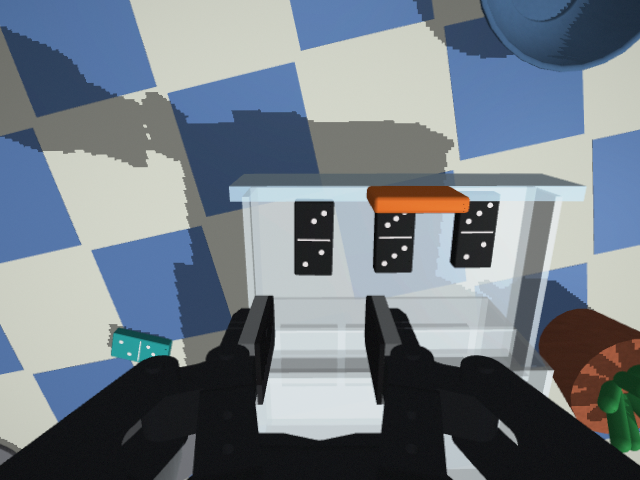

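Three dominoes lie flat in the drawer at (314,237), (394,240) and (475,230), and the turquoise tile is untouched. On to the remaining two.

>>> {"method": "move_arm", "body": {
  "moves": [0.085,-0.364,0,-1.063,0.05,0.085,-0.364,0,-1.063,0.05,0.085,-0.364,0,-1.063,0.05,0.085,-0.364,0,-1.063,0.05,0.085,-0.364,0,-1.063,0.05,0.085,-0.364,0,-1.063,0.05,0.085,-0.364,0,-1.063,0.05,0.085,-0.364,-0.05,-1.063,0.05,0.085,-0.364,-0.09,-1.063,0.05,0.085,-0.364,-0.12,-1.063,0.05,0.085,-0.364,-0.145,-1.063,0.05,0.085,-0.364,-0.156,-1.063,0.05]
}}

```text
clock: 12.98
tcp_pos: [0.5445, -0.0768, 0.0042]
orientation: [-0.003, 0.599, 0.8, -0.001]
wrist_force: [-50.4, 18.5, 227.6]
finger_gap: 0.0503
grip_force: 120.5
```

>>> {"method": "move_arm", "body": {
  "moves": [0,0,0,0,0.05,0,0,0,0,0.01,0,0,0,0,0.01,0,0,0,0,0.01,0,0,0,0,0.01,0,0,0.04,0,0.01,0,0,0.08,0,0.01]
}}

```text
clock: 13.57
tcp_pos: [0.5445, -0.0749, 0.0865]
orientation: [-0.004, 0.598, 0.801, -0.002]
wrist_force: [1.0, -0.6, -0.3]
finger_gap: 0.0229
grip_force: 40.5
```

The wrist force reading was 227 N during that descent, over the 120 N limit: the fingertips touched the table. I had planned from a reading that hadn't settled. From here I'll use settled readings, keep more margin and descend more slowly. Checking state now.

```bash
python3 d.py; python3 d.py | tail -1; python3 -c "
from h import *
shot('wrist','wrist4')"
```

```text
side [ 0.5804 -0.1433] 137.7 [42. 30.]
side [ 0.4354 -0.0207] 76.2 [49. 25.]
scene [ 0.4382 -0.0214] 74.1 [48. 21.]
13.6667 [ 0.5516 -0.0768  0.0945] psi 16.5 0.0222 [-0.28  0.36 -0.26  0.94 -0.    1.  ]
13.7667 [ 0.5487 -0.076   0.09  ] psi 16.5 0.023 [-0.28  0.36 -0.27  0.94 -0.    1.  ]
```

View pics/wrist4.png

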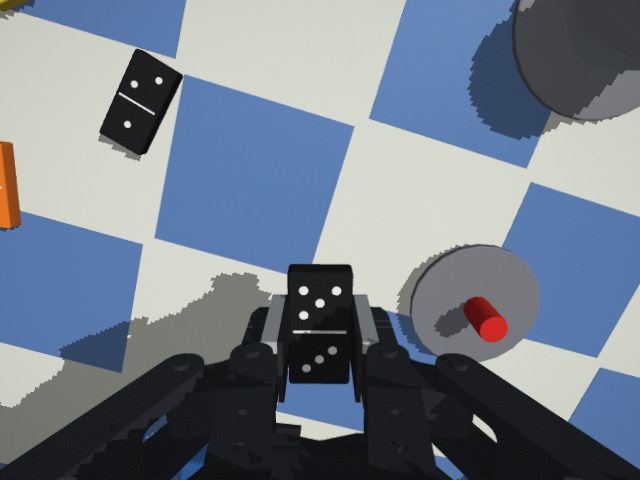

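Domino 3 is held at (320,323), and the lid (475,300) and cup are undisturbed. Carrying it to a rear slot.

>>> {"method": "move_arm", "body": {
  "moves": [0,0,0.04,0.1,0.01,-0.002,0.02,0.075,0.2,0.01,-0.039,0.379,0.075,1.063,0.01,-0.039,0.379,0.075,1.063,0.01,-0.039,0.379,0.075,1.063,0.01,-0.039,0.379,0.075,1.063,0.01,-0.039,0.379,0.075,1.063,0.01,-0.039,0.379,0.075,1.063,0.01,-0.039,0.379,0.075,1.063,0.01,-0.039,0.379,0.075,1.063,0.01,-0.039,0.379,0.075,1.063,0.01,-0.039,0.379,0.075,1.063,0.01]
}}

```text
clock: 14.82
tcp_pos: [0.5066, 0.3077, 0.1614]
orientation: [-0.002, 0.107, 0.994, 0.0]
wrist_force: [0.7, -0.3, -0.6]
finger_gap: 0.023
grip_force: 40.5
```

>>> {"method": "move_arm", "body": {
  "moves": [0,0,0,0,0.01,0,0,0,0,0.01,0,0,0,0,0.01,0,0,0,0,0.01]
}}

```text
clock: 15.15
tcp_pos: [0.5089, 0.3016, 0.1634]
orientation: [-0.0, 0.111, 0.994, -0.0]
wrist_force: [0.1, 0.2, -0.3]
finger_gap: 0.0228
grip_force: 40.5
```

>>> {"method": "move_arm", "body": {
  "moves": [0,0,-0.03,0,0.01,0,0,-0.055,0,0.01,0,0,-0.072,0,0.01,0,0,-0.082,0,0.01,0,0,-0.086,0,0.01,0,0,-0.086,0,0.01,0,0,-0.086,0,0.036,0,0,-0.086,0,0.036,0,0,-0.086,0,0.036,0,0,-0.06,0,0.036,0,0,-0.02,0,0.036,0,0,0,0,0.036]
}}

```text
clock: 16.15
tcp_pos: [0.5101, 0.3037, 0.1682]
orientation: [0.002, 0.11, 0.994, 0.001]
wrist_force: [0.8, 0.8, 1.1]
finger_gap: 0.0362
grip_force: 0.0
```

>>> {"method": "move_arm", "body": {
  "moves": [-0.02,-0.08,0,0.3,0.05,-0.072,-0.323,0,1.537,0.05,-0.072,-0.323,0,1.537,0.05,-0.072,-0.323,0,1.537,0.05,-0.072,-0.323,0,1.537,0.05,-0.072,-0.323,0,1.537,0.05,-0.072,-0.323,0,1.537,0.05,-0.072,-0.323,0,1.537,0.05,-0.072,-0.323,0,1.537,0.05,-0.072,-0.323,0,1.537,0.05,-0.072,-0.323,0,1.537,0.05,-0.072,-0.323,0,1.537,0.05]
}}

```text
clock: 17.15
tcp_pos: [0.4372, -0.0209, 0.1649]
orientation: [0.001, -0.557, 0.831, -0.001]
wrist_force: [0.4, 0.6, 0.6]
finger_gap: 0.05
grip_force: 0.0
```

>>> {"method": "move_arm", "body": {
  "moves": [0,0,0,0.06,0.05,0,0,-0.03,0.06,0.05,0,0,-0.06,0.06,0.05,0,0,-0.06,0.06,0.05,0,0,-0.06,0.06,0.05,0,0,-0.06,0.06,0.05]
}}

```text
clock: 17.65
tcp_pos: [0.4376, -0.0201, 0.1054]
orientation: [0.0, -0.58, 0.815, -0.001]
wrist_force: [0.1, 0.0, 0.2]
finger_gap: 0.0497
grip_force: 0.0
```

```bash
python3 d.py
```

```text
side [ 0.4354 -0.0207] 76.2 [49. 25.]
scene [ 0.4381 -0.0213] 74.4 [47. 22.]
17.75 [ 0.4383 -0.0202  0.1058] psi 160.9 0.0501 [-0.23  0.14 -0.52  0.91  0.   -1.47]
```

>>> {"method": "move_arm", "body": {
  "moves": [-0.001,-0.001,-0.03,0.08,0.05,-0.001,-0.001,-0.06,0.08,0.05,-0.001,-0.001,-0.075,0.08,0.05,-0.001,-0.001,-0.085,0.08,0.05,-0.001,-0.001,-0.091,0.08,0.05,-0.001,-0.001,-0.091,0.08,0.05,-0.001,-0.001,-0.091,0.08,0.01,-0.001,-0.001,-0.091,0.08,0.01,-0.001,-0.001,-0.091,0.08,0.01,-0.001,-0.001,-0.091,0.08,0.01,-0.001,-0.001,-0.05,0.08,0.01,-0.001,-0.001,-0.01,0.08,0.01]
}}

```text
clock: 18.75
tcp_pos: [0.4337, -0.0204, 0.0936]
orientation: [-0.002, -0.612, 0.791, 0.002]
wrist_force: [1.4, -0.9, -0.5]
finger_gap: 0.0221
grip_force: 39.5
```

>>> {"method": "move_arm", "body": {
  "moves": [0,0.02,0.04,-0.1,0.01,0.01,0.1,0.07,-0.25,0.01,0.081,0.373,0.07,-1.54,0.01,0.081,0.373,0.07,-1.54,0.01,0.081,0.373,0.07,-1.54,0.01,0.081,0.373,0.07,-1.54,0.01,0.081,0.373,0.07,-1.54,0.01,0.081,0.373,0.07,-1.54,0.01,0.081,0.373,0.07,-1.54,0.01,0.081,0.373,0.07,-1.54,0.01,0.081,0.373,0.07,-1.54,0.01,0.081,0.373,0.07,-1.54,0.01]
}}

```text
clock: 19.75
tcp_pos: [0.5179, 0.3574, 0.1643]
orientation: [0.001, 0.028, 1.0, 0.002]
wrist_force: [-0.2, -0.9, -0.5]
finger_gap: 0.022
grip_force: 39.5
```

>>> {"method": "move_arm", "body": {
  "moves": [0,0,0,-0.08,0.01,0,0,0,-0.08,0.01,0,0,0,-0.08,0.01,0,0,0,-0.08,0.01]
}}

```text
clock: 20.08
tcp_pos: [0.5169, 0.3518, 0.1641]
orientation: [0.0, 0.067, 0.998, 0.0]
wrist_force: [-0.4, -0.1, 0.4]
finger_gap: 0.0222
grip_force: 39.5
```

```bash
python3 d.py
```

```text
side [0.6296 0.0653] 121.2 [49. 27.]
20.1833 [0.5169 0.3516 0.1641] psi 82.3 0.0221 [0.47 0.44 0.05 1.18 0.   0.6 ]
```

>>> {"method": "move_arm", "body": {
  "moves": [0.002,0,-0.03,-0.083,0.01,0.002,0,-0.055,-0.083,0.01,0.002,0,-0.072,-0.083,0.01,0.002,0,-0.082,-0.083,0.01,0.002,0,-0.085,-0.083,0.01,0.002,0,-0.085,-0.083,0.01,0.002,0,-0.085,-0.083,0.036,0.002,0,-0.085,-0.083,0.036,0.002,0,-0.085,-0.083,0.036,0.002,0,-0.06,-0.083,0.036,0.002,0,-0.02,-0.083,0.036,0.002,0,0.02,-0.083,0.036]
}}

```text
clock: 21.18
tcp_pos: [0.5179, 0.3516, 0.1845]
orientation: [-0.001, 0.109, 0.994, -0.001]
wrist_force: [1.0, -0.7, -0.2]
finger_gap: 0.0358
grip_force: 0.0
```

>>> {"method": "move_arm", "body": {
  "moves": [-0.04,0.01,0.04,0,0.02,-0.08,0.02,0.07,0,0.02,-0.12,0.03,0.07,0,0.02,-0.14,0.03,0.07,0,0.02,-0.14,0.03,0.07,0,0.0,-0.14,0.03,0.07,0,0.0,-0.14,0.03,0.07,0,0.0,-0.14,0.03,0.07,0,0.0]
}}

```text
clock: 21.85
tcp_pos: [0.3798, 0.382, 0.2539]
orientation: [0.0, 0.109, 0.994, 0.0]
wrist_force: [0.3, 0.1, -0.3]
finger_gap: 0.0
grip_force: 0.0
```

Run:
```python
from h import *
s=shot('side');c=shot('scene');w=shot('wrist')
o=np.zeros((600,800,3),np.uint8)
a=s['pixels'][220:440,150:430];o[:330,:420]=cv2.resize(a,(420,330),interpolation=2)
a=c['pixels'][190:360,280:460];o[:330,430:780]=cv2.resize(a,(350,330),interpolation=2)
o[335:600,:353]=cv2.resize(w['pixels'],(353,265))
cv2.imwrite('pics/comb2.png',o[:,:,::-1])
st=env.get_state();print(st['clock'],st['tcp_pos'],st['orientation'].round(3))
```

```text
22.0 [0.37985054 0.38169252 0.25328091] [-0.     0.11   0.994 -0.   ]
```

View pics/comb2.png

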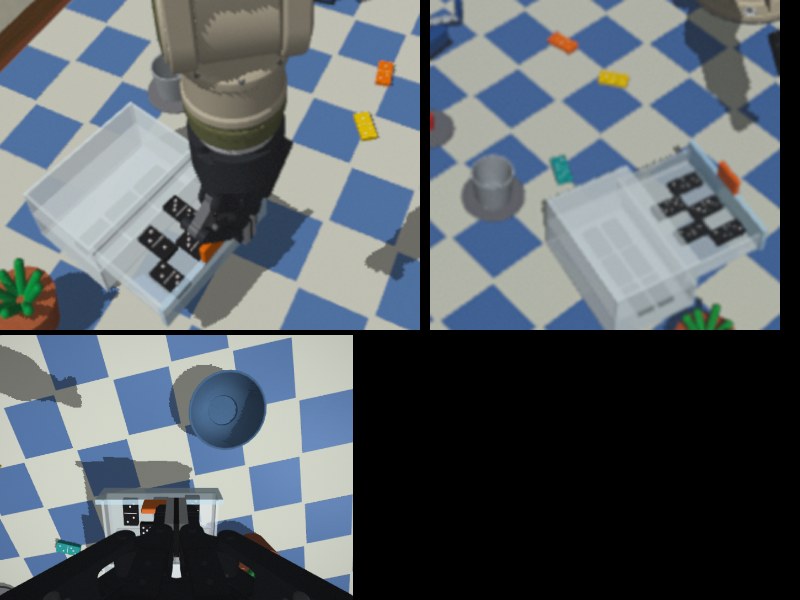

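All five dominoes lie flat in the drawer and only the orange, yellow and turquoise tiles remain on the table. Now the closed fingers go in front of the tab.

>>> {"method": "move_arm", "body": {
  "moves": [0.011,-0.029,0,0,0,0.011,-0.029,-0.04,0,0,0.011,-0.029,-0.08,0,0,0.011,-0.029,-0.115,0,0,0.011,-0.029,-0.135,0,0,0.011,-0.029,-0.139,0,0,0.011,-0.029,-0.139,0,0,0.011,-0.029,-0.139,0,0]
}}

```text
clock: 22.67
tcp_pos: [0.3909, 0.3533, 0.1157]
orientation: [0.0, 0.109, 0.994, 0.0]
wrist_force: [-0.3, 0.2, 0.5]
finger_gap: 0.0001
grip_force: 0.0
```

>>> {"method": "move_arm", "body": {
  "moves": [0.015,-0.003,0,0,0,0.025,-0.005,0,0,0,0.035,-0.008,0,0,0,0.045,-0.01,0,0,0,0.055,-0.012,0,0,0,0.065,-0.014,0,0,0,0.075,-0.016,0,0,0,0.085,-0.019,0,0,0,0.095,-0.021,0,0,0,0.105,-0.023,0,0,0,0.115,-0.025,0,0,0,0.12,-0.026,0,0,0]
}}

```text
clock: 23.67
tcp_pos: [0.5114, 0.3265, 0.1146]
orientation: [0.0, 0.109, 0.994, -0.0]
wrist_force: [-1.8, -0.5, 0.6]
finger_gap: -0.0001
grip_force: 0.6
```

Run:
```python
from h import *
c=shot('scene');w=shot('side')
st=env.get_state();print(st['clock'],st['tcp_pos'],st['orientation'].round(3),st['wrist_force'])
for n,cc in(('scene',c),('side',w)):
    im=cc['pixels'].astype(int); m=(im[...,0]>170)&(im[...,1]<120)&(im[...,2]<80); k,l,s,ce=cv2.connectedComponentsWithStats(m.astype(np.uint8))
    for i in range(1,k):
        if s[i,4]>8 and s[i,1]>220: print(n,s[i],atz(cc,[ce[i]],.115).round(3))
```

```text
23.7667 [0.51129134 0.3267774  0.11472061] [0.    0.11  0.994 0.   ] [-0.55947308 -0.36320996 -0.09633556]
scene [402 286   9  12  25] [[0.521 0.32  0.115]]
side [298 227   5   4  12] [[ 0.606 -0.006  0.115]]
side [401 261  11  16 118] [[0.342 0.012 0.115]]
```

>>> {"method": "move_arm", "body": {
  "moves": [0.002,0,0,0,0,0.004,-0.001,0,0,0,0.006,-0.001,0,0,0,0.008,-0.002,0,0,0,0.01,-0.002,0,0,0,0.012,-0.003,0,0,0]
}}

```text
clock: 24.27
tcp_pos: [0.5218, 0.3243, 0.1149]
orientation: [-0.0, 0.109, 0.994, 0.0]
wrist_force: [-1.5, 1.2, 0.0]
finger_gap: -0.0
grip_force: 0.6
```

>>> {"method": "move_arm", "body": {
  "moves": [0.001,0,0,0,0,0.002,0,0,0,0,0.003,-0.001,0,0,0]
}}

```text
clock: 24.52
tcp_pos: [0.5249, 0.3232, 0.1149]
orientation: [-0.0, 0.109, 0.994, 0.0]
wrist_force: [0.2, 0.9, 0.4]
finger_gap: 0.0005
grip_force: 0.5
```

>>> {"method": "move_arm", "body": {
  "moves": [0.001,0,0,0,0,0.002,0,0,0,0,0.003,-0.001,0,0,0]
}}

```text
clock: 24.77
tcp_pos: [0.5279, 0.3222, 0.1149]
orientation: [0.0, 0.109, 0.994, 0.0]
wrist_force: [-0.4, 0.6, 0.4]
finger_gap: -0.0001
grip_force: 0.5
```

>>> {"method": "move_arm", "body": {
  "moves": [0.001,0,0,0,0,0.002,0,0,0,0,0.002,0,0,0,0]
}}

```text
clock: 25.02
tcp_pos: [0.5301, 0.3219, 0.1149]
orientation: [0.0, 0.109, 0.994, -0.0]
wrist_force: [-0.1, 0.2, 0.2]
finger_gap: -0.0002
grip_force: 0.2
```

Run:
```python
from h import *
c=shot('scene');w=shot('wrist')
st=env.get_state();print(st['clock'],st['tcp_pos'],st['wrist_force'])
o=np.zeros((480,800,3),np.uint8)
a=c['pixels'][250:370,330:450];o[:400,:400]=cv2.resize(a,(400,400),interpolation=2)
o[:300,400:]=cv2.resize(w['pixels'],(400,300))
cv2.imwrite('pics/comb3.png',o[:,:,::-1])
```

```text
25.1167 [0.53015752 0.32202723 0.11491039] [ 0.17170544  0.44903809 -0.48602137]
```

View pics/comb3.png

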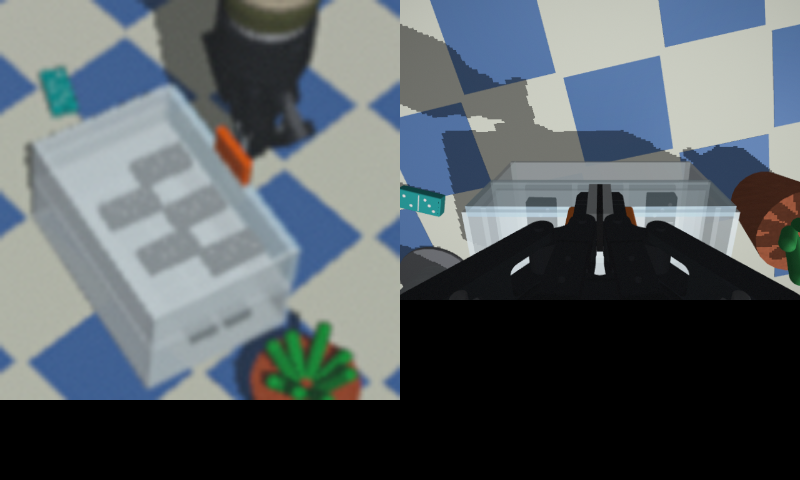

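The drawer is almost shut, with all five dominoes visible inside. I'll push in small steps until the force rises at the stop.

>>> {"method": "move_arm", "body": {
  "moves": [0.001,0,0,0,0,0.002,0,0,0,0,0.003,-0.001,0,0,0]
}}

```text
clock: 25.37
tcp_pos: [0.5316, 0.3219, 0.1149]
orientation: [-0.001, 0.109, 0.994, 0.001]
wrist_force: [-7.3, 5.9, 2.4]
finger_gap: -0.0001
grip_force: 4.2
```

>>> {"method": "move_arm", "body": {
  "moves": [0.001,0,0,0,0,0.002,0,0,0,0,0.002,-0.001,0,0,0]
}}

```text
clock: 25.62
tcp_pos: [0.5316, 0.3218, 0.1149]
orientation: [-0.003, 0.108, 0.994, 0.001]
wrist_force: [-10.5, 7.8, 4.9]
finger_gap: -0.0004
grip_force: 6.0
```

The drawer is fully shut: the position held at 0.5316 while the force rose to about 13 N. Backing off and moving over the lid.

>>> {"method": "move_arm", "body": {
  "moves": [-0.02,0.004,0,0,0,-0.05,0.011,0,0,0,-0.05,0.011,0.04,0,0,-0.05,0.011,0.08,0,0.01,-0.05,0.011,0.11,0,0.03,-0.05,0.011,0.125,0,0.04,-0.05,0.011,0.125,0,0.04]
}}

```text
clock: 26.2
tcp_pos: [0.4872, 0.3322, 0.2451]
orientation: [0.004, 0.109, 0.994, 0.002]
wrist_force: [-0.0, -0.6, -0.5]
finger_gap: 0.0396
grip_force: 0.0
```

>>> {"method": "move_arm", "body": {
  "moves": [0.166,-0.413,0,-1.14,0.04,0.166,-0.413,0,-1.14,0.04,0.166,-0.413,0,-1.14,0.04,0.166,-0.413,0,-1.14,0.04,0.166,-0.413,0,-1.14,0.04,0.166,-0.413,0,-1.14,0.04,0.166,-0.413,0,-1.14,0.04,0.166,-0.413,0,-1.14,0.04,0.166,-0.413,0,-1.14,0.04,0.166,-0.413,0,-1.14,0.04,0.166,-0.413,0,-1.14,0.04,0.166,-0.413,0,-1.14,0.04]
}}

```text
clock: 27.2
tcp_pos: [0.6524, -0.0882, 0.2375]
orientation: [0.0, 0.631, 0.776, -0.001]
wrist_force: [-0.5, 0.4, 0.1]
finger_gap: 0.0399
grip_force: 0.0
```

>>> {"method": "move_arm", "body": {
  "moves": [0,0,0,0,0.04,0,0,0,0,0.04,0,0,0,0,0.04,0,0,0,0,0.04]
}}

```text
clock: 27.53
tcp_pos: [0.6505, -0.0804, 0.24]
orientation: [-0.0, 0.627, 0.779, 0.0]
wrist_force: [1.1, -0.2, 0.7]
finger_gap: 0.0399
grip_force: 0.0
```

```bash
python3 d.py; python3 -c "
from h import *
shot('wrist','wrist5')"
```

```text
27.6333 [ 0.6507 -0.0805  0.2402] psi 12.3 0.04 [-0.25  0.48  0.29  1.38  0.    1.11]
```

View pics/wrist5.png

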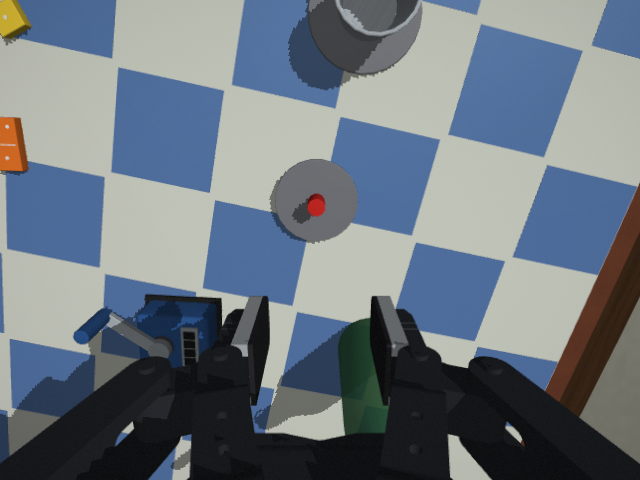

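The lid is level at (314,200) with its knob top at (316,207). The cup is at (365,20) and the blue counter is at lower left.

Run:
```python
from h import *
c=shot('wrist')
im=c['pixels'].astype(int)
m=(im[...,0]>120)&(im[...,1]<70)&(im[...,2]<70);m[:150]=0;m[260:]=0
ys,xs=np.nonzero(m);print(len(xs),xs.min(),xs.max(),ys.min(),ys.max())
for z,uv in((.037,[316.5,207]),(.011,[314.5,200.5])): print(z,atz(c,[uv],z).round(4))
print('coaster bottom edge/cup',atz(c,[[364.5,73]],.005).round(4),atz(c,[[308,15]],.005).round(4),atz(c,[[422,15]],.005).round(4))
print(proj(c,[[.654,.0935,.065],[.649,-.08,.037]]))
print('post',proj(c,[[.475,-.2185,.085],[.475,-.2185,.05],[.531,-.2415,.049]]))
```

```text
368 10 324 150 215
0.037 [[ 0.6497 -0.081   0.037 ]]
0.011 [[ 0.6476 -0.0811  0.011 ]]
coaster bottom edge/cup [[0.6666 0.0366 0.005 ]] [[0.6096 0.0705 0.005 ]] [[0.7026 0.0911 0.005 ]]
[[376.34869291 -26.98958785]
 [315.98557273 205.72995411]]
post [[ 76.93206521 334.14965242]
 [ 98.76705918 314.19574808]
 [157.64490883 346.59089853]]
```

>>> {"method": "move_arm", "body": {
  "moves": [-0.0015,-0.0005,-0.04,0,0.04,-0.0015,-0.0005,-0.08,0,0.04,-0.0015,-0.0005,-0.12,0,0.04,-0.0015,-0.0005,-0.155,0,0.04,-0.0015,-0.0005,-0.18,0,0.04,-0.0015,-0.0005,-0.2,0,0.04,-0.0015,-0.0005,-0.21,0,0.04,-0.0015,-0.0005,-0.213,0,0.04,-0.0015,-0.0005,-0.213,0,0.04,-0.0015,-0.0005,-0.213,0,0.04]
}}

```text
clock: 28.57
tcp_pos: [0.6505, -0.0826, 0.0284]
orientation: [0.001, 0.628, 0.778, 0.001]
wrist_force: [-0.3, 0.3, 0.5]
finger_gap: 0.0398
grip_force: 0.0
```

>>> {"method": "move_arm", "body": {
  "moves": [0,0,-0.002,0,0.03,0,0,-0.002,0,0.01,0,0,-0.002,0,0.005,0,0,-0.002,0,0.005,0,0,-0.002,0,0.005,0,0,-0.002,0,0.005],
  "newtons": 60
}}

```text
clock: 29.07
tcp_pos: [0.6504, -0.0827, 0.0264]
orientation: [0.001, 0.628, 0.778, 0.001]
wrist_force: [-0.3, 1.0, 7.0]
finger_gap: 0.0137
grip_force: 58.7
```

>>> {"method": "move_arm", "body": {
  "moves": [0,0,0.01,0,0.005,0,0,0.04,0,0.005,0,0,0.08,0,0.005,0,0,0.12,0,0.005,0,0.03,0.16,0,0.005,0,0.06,0.18,0,0.005,0,0.06,0.18,0,0.005,0,0.06,0.18,0,0.005,0,0.06,0.18,0,0.005,0,0.06,0.18,0,0.005]
}}

```text
clock: 29.9
tcp_pos: [0.6484, -0.023, 0.2032]
orientation: [-0.001, 0.628, 0.778, -0.001]
wrist_force: [-0.3, -1.1, -1.1]
finger_gap: 0.0131
grip_force: 58.6
```

```bash
python3 d.py; python3 -c "
from h import *
import pickle
d={n:shot(n,n+'6') for n in ('wrist','side','scene')}
pickle.dump(d,open('c6.pkl','wb'))"
```

```text
side [0.6308 0.0653] 121.3 [50. 31.]
30.0 [ 0.6484 -0.0233  0.203 ] psi 12.1 0.0138 [-0.16  0.47  0.19  1.3  -0.    1.2 ]
```

View pics/wrist6.png

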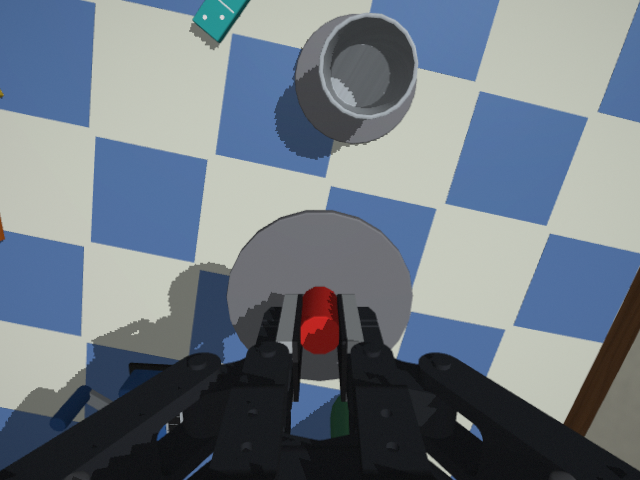

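The lid is held level, with its flange spanning (228–412, 211–380). The cup rim spans about (319–417, 13–119). Fitting both.

```bash
python3 - <<'E'
from h import *
import pickle
from scipy.optimize import least_squares
d=pickle.load(open('c6.pkl','rb'));c=d['wrist']
def fit(c,uv,z,r):
    P=atz(c,uv,z)[:,:2]
    f=lambda p:np.linalg.norm(P-p[:2],axis=1)-r
    s=least_squares(f,P.mean(0)); 
    s2=least_squares(lambda p:np.linalg.norm(P-p[:2],axis=1)-p[2],[*P.mean(0),r])
    return s.x.round(4),(f(s.x)*1000).round(1),s2.x.round(4)
print('rim',fit(c,[[319.5,66],[417,66],[368,13],[368,119],[335,25],[403,24],[335,108],[402,106]],.065,.032))
print('coaster',fit(c,[[295,84],[302,107],[325,134],[355,143],[385,136],[405,115]],.005,.048))
print('lid',fit(c,[[228,300],[411,300],[320,211],[250,242],[390,240]],.203-.0264+.011,.039))
for n in('side','scene'): 
    q=d[n]; print(n,proj(q,[[.656,.085,.065],[.656+.032,.085,.065],[.656-.032,.085,.065],[.656,.117,.065],[.656,.053,.065]]).round(1).tolist())
E
python3 - <<'E'
import cv2,numpy as np
a=cv2.imread('pics/side6.png')[240:300,230:305];b=cv2.imread('pics/scene6.png')[260:310,285:345]
o=np.zeros((400,800,3),np.uint8);o[:320,:400]=cv2.resize(a,(400,320),interpolation=2);o[:320,405:789]=cv2.resize(b,(384,320),interpolation=2)
cv2.imwrite('pics/cup6.png',o)
E
```

```text
rim (array([0.6575, 0.0865]), array([-1. , -1.1, -0.7, -0.5,  0.6,  0.5,  0.3,  0.5]), array([0.6575, 0.0865, 0.0318]))
coaster (array([0.656 , 0.0835]), array([ 0.4, -0.5, -0.2,  0.1,  0.8, -0.8]), array([0.656 , 0.0831, 0.0477]))
lid (array([ 0.6494, -0.0215]), array([-0.8, -1.2,  0.3, -0.5,  0.1]), array([ 0.6492, -0.0203,  0.038 ]))
side [[264.1, 262.1], [252.5, 257.9], [276.1, 266.3], [257.0, 271.4], [271.0, 253.1]]
scene [[311.3, 277.0], [302.5, 282.8], [320.0, 271.3], [318.6, 283.7], [304.2, 270.4]]
```

>>> {"method": "move_arm", "body": {
  "moves": [0.008,0.035,0,0,0.005,0.008,0.07,0,0,0.005,0.008,0.1,0,0,0.005,0.008,0.108,-0.02,0,0.005,0.008,0.108,-0.05,0,0.005,0.008,0.108,-0.075,0,0.005,0.008,0.108,-0.085,0,0.005,0.008,0.108,-0.085,0,0.005,0.008,0.108,-0.085,0,0.005,0.008,0.108,-0.085,0,0.005]
}}

```text
clock: 30.98
tcp_pos: [0.6585, 0.0851, 0.1216]
orientation: [0.001, 0.629, 0.778, 0.001]
wrist_force: [0.6, -0.2, -1.2]
finger_gap: 0.0135
grip_force: 58.7
```

```bash
python3 d.py|tail -1
python3 - <<'E'
from h import *
d={n:shot(n) for n in ('side','scene')}
a=d['side']['pixels'][200:300,210:330];b=d['scene']['pixels'][215:325,260:370]
o=np.zeros((400,800,3),np.uint8);o[:333,:400]=cv2.resize(a,(400,333),interpolation=2);o[:390,405:795]=cv2.resize(b,(390,390),interpolation=2)
cv2.imwrite('pics/over.png',o[:,:,::-1])
E
```

```text
31.0833 [0.6588 0.0852 0.122 ] psi 12.1 0.0135 [0.01 0.53 0.09 1.13 0.   1.37]
```

View pics/over.png

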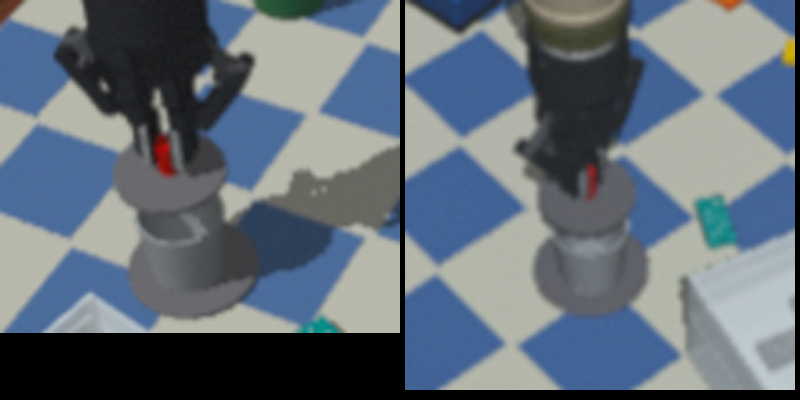

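The lid is level over the cup mouth in both views. Lowering slowly.

>>> {"method": "move_arm", "body": {
  "moves": [0,0,-0.01,0,0.005,0,0,-0.018,0,0.005,0,0,-0.024,0,0.005,0,0,-0.029,0,0.005,0,0,-0.032,0,0.005,0,0,-0.033,0,0.005,0,0,-0.034,0,0.005,0,0,-0.034,0,0.005]
}}

```text
clock: 31.85
tcp_pos: [0.6574, 0.0856, 0.086]
orientation: [0.0, 0.628, 0.778, 0.0]
wrist_force: [0.3, -0.4, -0.3]
finger_gap: 0.0134
grip_force: 58.9
```

>>> {"method": "move_arm", "body": {
  "moves": [0,0,-0.001,0,0.005,0,0,-0.0015,0,0.005,0,0,-0.002,0,0.005,0,0,-0.002,0,0.005]
}}

```text
clock: 32.18
tcp_pos: [0.6578, 0.0856, 0.0857]
orientation: [0.001, 0.628, 0.778, 0.001]
wrist_force: [-3.2, -0.4, 7.7]
finger_gap: 0.0135
grip_force: 59.4
```

Contact came at z = 0.0857, the expected seating height. Releasing and lifting straight up.

>>> {"method": "move_arm", "body": {
  "moves": [0,0,0.001,0,0.02,0,0,0.001,0,0.035,0,0,0.001,0,0.035,0,0,0.001,0,0.035,0,0,0.02,0,0.035,0,0,0.05,0,0.035,0,0,0.09,0,0.035,0,-0.03,0.13,0,0.035,0,-0.07,0.15,0,0.035,0,-0.1,0.15,0,0.035,0,-0.1,0.15,0,0.035,0,-0.1,0.15,0,0.035]
}}

```text
clock: 33.18
tcp_pos: [0.6578, -0.0168, 0.2343]
orientation: [0.001, 0.63, 0.777, 0.0]
wrist_force: [0.4, 0.4, -0.3]
finger_gap: 0.035
grip_force: 0.0
```

```bash
python3 d.py|tail -1
python3 - <<'E'
from h import *
import pickle
d={n:shot(n) for n in ('side','scene','wrist')}; pickle.dump(d,open('c7.pkl','wb'))
a=d['side']['pixels'][215:300,220:320];b=d['scene']['pixels'][235:325,270:360]
o=np.zeros((580,800,3),np.uint8);o[:323,:380]=cv2.resize(a,(380,323),interpolation=2);o[330:580,:250]=cv2.resize(b,(250,250),interpolation=2)
o[:315,380:]=cv2.resize(d['wrist']['pixels'],(420,315))
cv2.imwrite('pics/seated.png',o[:,:,::-1])
E
```

```text
33.2833 [ 0.657  -0.0143  0.2331] psi 12.1 0.0354 [-0.14  0.48  0.28  1.37  0.    1.21]
```

View pics/seated.png

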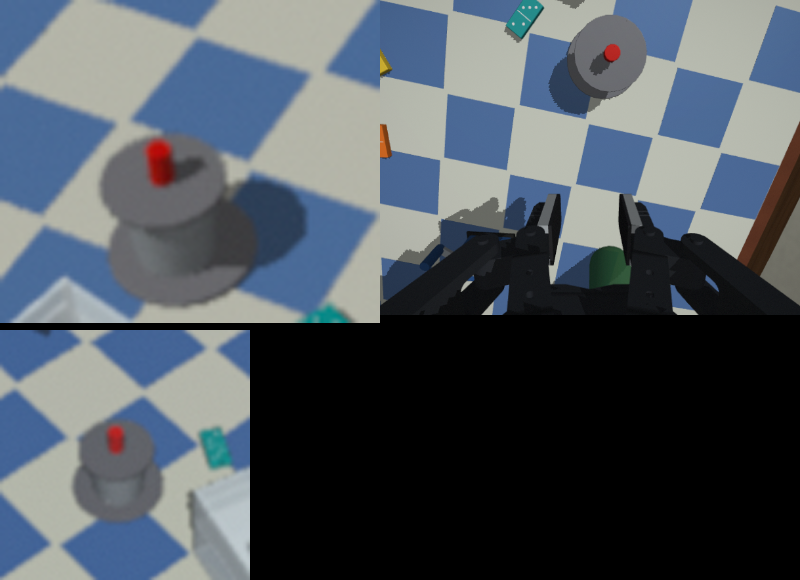

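The cover is seated and level on the cup, and the cup stands on its coaster. That was the 14th picture, so from here I work from numbers alone. The hand moves behind the blue post with its fingers closed.

>>> {"method": "move_arm", "body": {
  "moves": [-0.176,-0.164,0,0,0,-0.176,-0.164,0,0,0,-0.176,-0.164,0,0,0,-0.176,-0.164,0,0,0,-0.176,-0.164,0,0,0,-0.176,-0.164,0,0,0,-0.176,-0.164,0,0,0,-0.176,-0.164,0,0,0,-0.176,-0.164,0,0,0,-0.176,-0.164,0,0,0]
}}

```text
clock: 34.27
tcp_pos: [0.4822, -0.1774, 0.2337]
orientation: [0.0, 0.627, 0.779, 0.0]
wrist_force: [0.3, 0.5, 0.1]
finger_gap: 0.0
grip_force: 0.0
```

```bash
python3 d.py|tail -1
python3 - <<'E'
from h import *
import pickle
from scipy.optimize import least_squares
d0=pickle.load(open('c0.pkl','rb'))
w=shot('wrist','wrist8');side=shot('side');sc=shot('scene')
st=env.get_state()
for n,c,P in(('wrist',w,None),('side',side,d0['side']),('scene',sc,d0['scene'])):
    q=proj(c,[[.475,-.2185,.085],[.475,-.2185,.055],[.531,-.2415,.049]]).round(1);print(n,q.tolist())
    if P is not None:
        u,v=q[0].round().astype(int);A=c['pixels'][v-6:v+16,u-8:u+9].astype(int);B=P['pixels'][v-6:v+16,u-8:u+9].astype(int);print('diff',abs(A-B).mean().round(1))
# dark-blue round post in wrist view
im=w['pixels'];hsv=cv2.cvtColor(im,cv2.COLOR_RGB2HSV)
q=proj(w,[[.475,-.2185,.085],[.475,-.2185,.05]]);m=((hsv[...,0]>100)&(hsv[...,0]<125)&(hsv[...,1]>190)).astype(np.uint8)
n,l,s,ce=cv2.connectedComponentsWithStats(m)
for i in range(1,n):
    if s[i,4]>150: print(s[i],ce[i].round(1))
E
```

```text
34.3667 [ 0.4822 -0.1774  0.2336] psi 12.3 -0.0001 [-0.51  0.2  -0.12  1.25  0.    0.85]
wrist [[297.1, 272.2], [299.0, 258.7], [356.6, 293.1]]
side [[382.6, 200.5], [381.6, 209.3], [365.0, 200.5]]
diff 3.0
scene [[294.9, 188.8], [295.4, 195.7], [277.5, 201.2]]
diff 1.7
```

>>> {"method": "move_arm", "body": {
  "moves": [0,0,-0.04,0,0,0,0,-0.08,0,0,0,0,-0.115,0,0,0,0,-0.14,0,0,0,0,-0.155,0,0,0,0,-0.162,0,0,0,0,-0.162,0,0,0,0,-0.162,0,0]
}}

```text
clock: 35.18
tcp_pos: [0.4819, -0.1785, 0.0723]
orientation: [0.0, 0.628, 0.778, 0.0]
wrist_force: [-0.1, 0.0, 0.4]
finger_gap: -0.0001
grip_force: 0.0
```

>>> {"method": "move_arm", "body": {
  "moves": [-0.005,-0.012,0,0,0,-0.01,-0.024,0,0,0,-0.012,-0.034,0,0,0,-0.015,-0.044,0,0,0,-0.014,-0.054,0,0,0,-0.012,-0.065,0,0,0,-0.012,-0.065,0,0,0]
}}

```text
clock: 35.77
tcp_pos: [0.4702, -0.2459, 0.0723]
orientation: [0.001, 0.629, 0.777, -0.0]
wrist_force: [-1.6, 1.8, 1.2]
finger_gap: 0.0002
grip_force: 1.2
```

Run:
```python
from h import *
s=env.get_state();print(s['tcp_pos'],s['wrist_force'])
```

```text
[ 0.47022442 -0.24586246  0.07227445] [-1.57262094  1.84866659  1.16484691]
```

>>> {"method": "move_arm", "body": {
  "moves": [0.003,-0.007,0,0,0,0.007,-0.013,0,0,0,0.01,-0.018,0,0,0,0.013,-0.022,0,0,0,0.013,-0.022,0,0,0]
}}

```text
clock: 36.18
tcp_pos: [0.4832, -0.2663, 0.0718]
orientation: [0.0, 0.628, 0.778, 0.0]
wrist_force: [-2.4, 2.6, 0.4]
finger_gap: -0.0
grip_force: 1.5
```

>>> {"method": "move_arm", "body": {
  "moves": [0.001,-0.001,0,0,0,0.002,-0.002,0,0,0,0.002,-0.002,0,0,0]
}}

```text
clock: 36.43
tcp_pos: [0.4844, -0.2673, 0.0718]
orientation: [-0.0, 0.628, 0.778, 0.0]
wrist_force: [-2.1, 3.0, -0.0]
finger_gap: -0.0001
grip_force: 1.5
```

Still spring force only (about 3.6 N), so the lever is not yet at its stop. Continuing in small steps.

>>> {"method": "move_arm", "body": {
  "moves": [0.001,-0.001,0,0,0,0.002,-0.0015,0,0,0,0.003,-0.002,0,0,0,0.003,-0.002,0,0,0]
}}

```text
clock: 36.77
tcp_pos: [0.4875, -0.2695, 0.0719]
orientation: [0.0, 0.628, 0.778, 0.0]
wrist_force: [-2.4, 3.1, 0.6]
finger_gap: -0.0002
grip_force: 1.5
```

>>> {"method": "move_arm", "body": {
  "moves": [0.001,-0.001,0,0,0,0.002,-0.0015,0,0,0,0.002,-0.0015,0,0,0]
}}

```text
clock: 37.02
tcp_pos: [0.4885, -0.2699, 0.0717]
orientation: [-0.001, 0.628, 0.778, 0.0]
wrist_force: [-4.8, 5.1, 1.9]
finger_gap: 0.0002
grip_force: 3.0
```

>>> {"method": "move_arm", "body": {
  "moves": [0.001,-0.001,0,0,0,0.002,-0.002,0,0,0,0.002,-0.002,0,0,0]
}}

```text
clock: 37.27
tcp_pos: [0.4892, -0.2702, 0.0714]
orientation: [-0.003, 0.628, 0.778, 0.001]
wrist_force: [-6.7, 9.3, 6.2]
finger_gap: 0.0003
grip_force: 5.5
```

Run:
```python
from h import *
s=env.get_state();print(s['tcp_pos'],s['wrist_force'])
```

```text
[ 0.48922435 -0.2702314   0.07142179] [-6.66237258  9.32781446  6.16936624]
```

Stop reached: the force rose to about 13 N with almost no movement. Retreating quickly so the lever springs home, then checking.

>>> {"method": "move_arm", "body": {
  "moves": [-0.021,0.03,0,0,0,-0.024,0.065,0,0,0,-0.01,0.0945,0,0,0,-0.01,0.0945,0,0,0,-0.01,0.0945,0,0,0,-0.01,0.0945,0,0,0,-0.01,0.0945,0,0,0,-0.01,0.0945,0,0,0,-0.01,0.0945,0,0,0]
}}

```text
clock: 38.02
tcp_pos: [0.4814, -0.1796, 0.0719]
orientation: [0.0, 0.629, 0.778, 0.0]
wrist_force: [-0.2, 0.3, -1.1]
finger_gap: -0.0
grip_force: 0.0
```

```bash
cat > home.py <<'E'
from h import *
import pickle
d0=pickle.load(open('c0.pkl','rb'))
for n in('side','scene'):
    c=shot(n);P=d0[n]
    for nm,X in(('blue',[.475,-.2185,.08]),('white',[.588,-.383,.08])):
        u,v=proj(c,[X])[0].round().astype(int)
        A=c['pixels'][v-6:v+8,u-7:u+8].astype(int);B=P['pixels'][v-6:v+8,u-7:u+8].astype(int);print(n,nm,'diff',abs(A-B).mean().round(1),A.mean((0,1)).round(),B.mean((0,1)).round())
s=env.get_state();print(s['clock'],s['tcp_pos'].round(4),s['wrist_force'].round(1))
E
python3 home.py
```

```text
side blue diff 69.4 [60. 64. 68.] [125. 134. 140.]
side white diff 37.6 [100. 103.  99.] [128. 136. 142.]
scene blue diff 76.6 [51. 56. 62.] [118. 132. 147.]
scene white diff 1.6 [118. 133. 150.] [117. 131. 148.]
38.1167 [ 0.4813 -0.1792  0.0718] [ 0.4 -0.6 -0.8]
```

>>> {"method": "move_arm", "body": {
  "moves": [0,0,0.04,0,0,0,0,0.08,0,0,0,0,0.12,0,0,0,0,0.16,0,0,0,0,0.16,0,0,0,0,0.16,0,0]
}}

```text
clock: 38.62
tcp_pos: [0.4829, -0.1797, 0.2349]
orientation: [0.003, 0.628, 0.778, 0.001]
wrist_force: [-0.3, 0.0, -0.7]
finger_gap: 0.0004
grip_force: 0.0
```

```bash
python3 home.py
```

```text
side blue diff 3.1 [128. 137. 143.] [125. 134. 140.]
side white diff 3.2 [131. 139. 145.] [128. 136. 142.]
scene blue diff 1.4 [119. 133. 148.] [118. 132. 147.]
scene white diff 1.7 [118. 133. 150.] [117. 131. 148.]
38.7167 [ 0.481  -0.1786  0.2314] [ 0.1 -0.1 -0.4]
```

Home confirmed for blue, and white is unchanged. Strokes two and three follow the same path.

>>> {"method": "move_arm", "body": {
  "moves": [0,0,-0.04,0,0,0,0,-0.08,0,0,0,0,-0.115,0,0,0,0,-0.14,0,0,0,0,-0.155,0,0,0,0,-0.16,0,0,0,0,-0.16,0,0,0,0,-0.16,0,0]
}}

```text
clock: 39.38
tcp_pos: [0.481, -0.1783, 0.0716]
orientation: [-0.001, 0.628, 0.778, -0.0]
wrist_force: [0.6, 0.3, 0.4]
finger_gap: 0.0002
grip_force: 0.0
```

>>> {"method": "move_arm", "body": {
  "moves": [-0.005,-0.012,0,0,0,-0.01,-0.024,0,0,0,-0.0125,-0.04,0,0,0,-0.0135,-0.05,0,0,0,-0.012,-0.062,0,0,0,-0.008,-0.073,0,0,0,-0.004,-0.081,0,0,0,0,-0.0855,0,0,0,0.004,-0.0895,0,0,0,0.007,-0.092,0,0,0,0.01,-0.0945,0,0,0,0.01,-0.0945,0,0,0]
}}

```text
clock: 40.38
tcp_pos: [0.49, -0.27, 0.0711]
orientation: [-0.003, 0.628, 0.778, 0.001]
wrist_force: [-5.2, 9.2, 5.4]
finger_gap: 0.0002
grip_force: 4.9
```

>>> {"method": "move_arm", "body": {
  "moves": [0,0,0,0,0,0,0,0,0,0]
}}

```text
clock: 40.55
tcp_pos: [0.49, -0.27, 0.0711]
orientation: [-0.003, 0.628, 0.779, 0.001]
wrist_force: [-5.5, 9.1, 3.3]
finger_gap: 0.0002
grip_force: 4.8
```

Stop reached at about 11 N. Releasing, confirming it is home, then the third stroke.

>>> {"method": "move_arm", "body": {
  "moves": [-0.021,0.03,0,0,0,-0.024,0.065,0,0,0,-0.01,0.0945,0,0,0,-0.01,0.0945,0,0,0,-0.01,0.0945,0.04,0,0,-0.01,0.0945,0.08,0,0,-0.01,0.0945,0.12,0,0,-0.01,0.0945,0.16,0,0,-0.01,0.0945,0.16,0,0,-0.01,0.0945,0.16,0,0,-0.01,0.0945,0.16,0,0]
}}

```text
clock: 41.47
tcp_pos: [0.4824, -0.1791, 0.2323]
orientation: [0.001, 0.628, 0.778, 0.0]
wrist_force: [-0.0, 0.4, -0.6]
finger_gap: -0.0002
grip_force: 0.0
```

```bash
python3 home.py
```

```text
side blue diff 3.1 [127. 137. 143.] [125. 134. 140.]
side white diff 3.1 [131. 139. 145.] [128. 136. 142.]
scene blue diff 1.5 [119. 133. 148.] [118. 132. 147.]
scene white diff 1.5 [118. 133. 150.] [117. 131. 148.]
41.5667 [ 0.4811 -0.1784  0.2306] [ 0.1 -0.9  0.7]
```

>>> {"method": "move_arm", "body": {
  "moves": [0,0,-0.04,0,0,0,0,-0.08,0,0,0,0,-0.115,0,0,0,0,-0.14,0,0,0,0,-0.155,0,0,0,0,-0.16,0,0,0,0,-0.16,0,0,0,0,-0.16,0,0]
}}

```text
clock: 42.23
tcp_pos: [0.4813, -0.1785, 0.0718]
orientation: [-0.0, 0.628, 0.778, -0.0]
wrist_force: [0.2, -0.7, 0.4]
finger_gap: 0.0002
grip_force: 0.0
```

>>> {"method": "move_arm", "body": {
  "moves": [-0.005,-0.012,0,0,0,-0.01,-0.024,0,0,0,-0.0125,-0.04,0,0,0,-0.0135,-0.05,0,0,0,-0.012,-0.062,0,0,0,-0.008,-0.073,0,0,0,-0.004,-0.081,0,0,0,0,-0.0855,0,0,0,0.004,-0.0895,0,0,0,0.007,-0.092,0,0,0,0.01,-0.0945,0,0,0,0.01,-0.0945,0,0,0]
}}

```text
clock: 43.23
tcp_pos: [0.49, -0.27, 0.0711]
orientation: [-0.003, 0.628, 0.778, 0.001]
wrist_force: [-5.3, 8.3, 4.1]
finger_gap: -0.0003
grip_force: 4.9
```

>>> {"method": "move_arm", "body": {
  "moves": [0,0,0,0,0,0,0,0,0,0]
}}

```text
clock: 43.4
tcp_pos: [0.49, -0.2699, 0.0711]
orientation: [-0.003, 0.628, 0.779, 0.001]
wrist_force: [-5.3, 8.5, 4.1]
finger_gap: -0.0
grip_force: 4.7
```

>>> {"method": "move_arm", "body": {
  "moves": [-0.021,0.03,0,0,0,-0.024,0.065,0,0,0,-0.01,0.0945,0,0,0,-0.01,0.0945,0,0,0,-0.01,0.0945,0.04,0,0,-0.01,0.0945,0.08,0,0,-0.01,0.0945,0.12,0,0,-0.01,0.0945,0.16,0,0,-0.01,0.0945,0.16,0,0,-0.01,0.0945,0.16,0,0,-0.01,0.0945,0.16,0,0]
}}

```text
clock: 44.32
tcp_pos: [0.4823, -0.1791, 0.2323]
orientation: [0.001, 0.628, 0.778, 0.0]
wrist_force: [-0.7, -0.3, -0.6]
finger_gap: 0.0001
grip_force: 0.0
```

```bash
python3 home.py; python3 d.py
python3 - <<'E'
from h import *
import pickle
p=pickle.load(open('c7.pkl','rb'))
for n,boxes in(('side',{'lid':(235,225,300,295),'caddy':(165,290,330,440)}),('scene',{'lid':(290,250,335,305),'caddy':(335,260,455,365),'bottle':(215,200,242,252),'bowl':(462,288,510,326)})):
    c=shot(n)['pixels'].astype(int)
    for k,(x0,y0,x1,y1) in boxes.items(): print(n,k,abs(c-p[n]['pixels'].astype(int))[y0:y1,x0:x1].mean().round(1))
E
```

```text
side blue diff 3.1 [128. 137. 143.] [125. 134. 140.]
side white diff 3.1 [131. 139. 145.] [128. 136. 142.]
scene blue diff 1.5 [119. 133. 148.] [118. 132. 147.]
scene white diff 1.6 [118. 133. 150.] [117. 131. 148.]
44.4167 [ 0.4811 -0.1784  0.2306] [-0.  -0.3  0.2]
44.5167 [ 0.4808 -0.1782  0.2304] psi 12.2 0.0001 [-0.51  0.2  -0.13  1.25  0.    0.85]
side lid 0.9
side caddy 0.9
scene lid 2.1
scene caddy 2.4
scene bottle 1.3
scene bowl 1.7
```

The third stroke hit the stop and the lever is home. No dominoes remain on the table, and the cover, caddy, bottle and bowl are unchanged. Handing in.

```bash
python3 -c "
from workcell import env
print(env.hand_in())"
```

```text
the job is handed in; nothing more can be done
None
```

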